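# Grade four sprung feet by pressing and park the weakest and the firmest

## Task

These four sprung instrument feet look alike: by pressing their caps down with the same light push, never right down to the stop, find the one that gives the most and the one that gives the least. Slide the weakest along the bench, without lifting it, until it is wholly inside the red pen, and the firmest likewise into the green pen. Leave the other two where they stand, and do not push the other things on the bench about.

Things in the scene. Friction and masses are not known exactly. Their poses are not given: they have to be found in the camera images.
- foot_a: sprung foot, loose, 0.4 kg: round dark steel, 60 mm in diameter (flange 13 mm high, tapering to a 40 mm barrel that ends at z = 38 mm), with a black cap 32 mm in diameter, 8 mm thick, on a sprung stem in its middle; cap top 66 mm above the bench unpressed. Origin: centre of the underside. The four look alike; one spring is clearly weaker, one clearly firmer than the other two
- foot_b: sprung foot, loose, 0.4 kg: round dark steel, 60 mm in diameter (flange 13 mm high, tapering to a 40 mm barrel that ends at z = 38 mm), with a black cap 32 mm in diameter, 8 mm thick, on a sprung stem in its middle; cap top 66 mm above the bench unpressed. Origin: centre of the underside. The four look alike; one spring is clearly weaker, one clearly firmer than the other two
- foot_c: sprung foot, loose, 0.4 kg: round dark steel, 60 mm in diameter (flange 13 mm high, tapering to a 40 mm barrel that ends at z = 38 mm), with a black cap 32 mm in diameter, 8 mm thick, on a sprung stem in its middle; cap top 66 mm above the bench unpressed. Origin: centre of the underside. The four look alike; one spring is clearly weaker, one clearly firmer than the other two
- foot_d: sprung foot, loose, 0.4 kg: round dark steel, 60 mm in diameter (flange 13 mm high, tapering to a 40 mm barrel that ends at z = 38 mm), with a black cap 32 mm in diameter, 8 mm thick, on a sprung stem in its middle; cap top 66 mm above the bench unpressed. Origin: centre of the underside. The four look alike; one spring is clearly weaker, one clearly firmer than the other two
- plunger_a (a joint): travel of the cap of foot_a: 0 = up, grows as it is pressed straight down, 0.020 m = end stop; springs back. Under 6 N the weakest gives about 10 mm, the middle two 5 mm, the firmest 2.3 mm (1 N preload; the weakest meets its stop at 11 N). Which foot is which is hidden
- plunger_b (a joint): travel of the cap of foot_b: 0 = up, grows as it is pressed straight down, 0.020 m = end stop; springs back. Under 6 N the weakest gives about 10 mm, the middle two 5 mm, the firmest 2.3 mm (1 N preload; the weakest meets its stop at 11 N). Which foot is which is hidden
- plunger_c (a joint): travel of the cap of foot_c: 0 = up, grows as it is pressed straight down, 0.020 m = end stop; springs back. Under 6 N the weakest gives about 10 mm, the middle two 5 mm, the firmest 2.3 mm (1 N preload; the weakest meets its stop at 11 N). Which foot is which is hidden
- plunger_d (a joint): travel of the cap of foot_d: 0 = up, grows as it is pressed straight down, 0.020 m = end stop; springs back. Under 6 N the weakest gives about 10 mm, the middle two 5 mm, the firmest 2.3 mm (1 N preload; the weakest meets its stop at 11 N). Which foot is which is hidden
- pen_red: red pen: U-shaped aluminium fence fixed to the bench, floor and top edge painted. Inside 80 mm wide (y), 90 mm deep (x); walls 5 mm thick, 22 mm high; no raised floor. Mouth open to its -x, with lips flaring to about 105 mm wide, 19 mm before it. Origin: bench level, middle of the inside (back wall at x = +45 mm, mouth line at -45 mm)
- pen_green: green pen: U-shaped aluminium fence fixed to the bench, floor and top edge painted. Inside 80 mm wide (y), 90 mm deep (x); walls 5 mm thick, 22 mm high; no raised floor. Mouth open to its -x, with lips flaring to about 105 mm wide, 19 mm before it. Origin: bench level, middle of the inside (back wall at x = +45 mm, mouth line at -45 mm)
- parafilm_roll: bystander: roll of cream paper tape lying flat, 72 mm in diameter, 24 mm high; origin centre of underside
- vial_dark: bystander: small glass vial with a black cap, 24 mm in diameter, 58 mm high, upright; origin centre of underside
- vial_white: bystander: small glass vial with a white cap, 24 mm in diameter, 58 mm high, upright; origin centre of underside
- beaker: bystander: tall glass beaker, 67 mm in diameter, 106 mm high, upright; origin centre of underside
- flask: bystander: conical flask with ball stopper, 68 mm in diameter at the foot, 137 mm high; origin centre of underside
- plate_carton: fixed: closed brown carton at the right, 63 mm high; origin at bench level; it stands within 0.11 m in x and 0.10 m in y of its origin
- stirrer: fixed magnetic stirrer at the back of the bench, 85 mm high at the front, 105 mm at its top plate; origin at bench level; its housing stands within 0.111 m in x (own axes; knobs in front reach -0.125 m) and 0.088 m in y of it, a little more at the back

How it is judged:
On the way:
1. caps are being tried: a cap is pressed down by at least 1.5 mm, with no foot in a pen yet (value of joint any of plunger_a, plunger_b, plunger_c, plunger_d above 0.0015 m and horizontal distance between each of foot_a, foot_b, foot_c, foot_d and pen_red above 0.06 m and horizontal distance between each of foot_a, foot_b, foot_c, foot_d and pen_green above 0.06 m), for 0.02 s.
At the end, for the whole second after the job is handed in: Weakest foot wholly in the red pen, firmest in the green (centre within 18 mm of its middle towards mouth or side), upright, at rest; the others within 30 mm of where they began; caps up. (The judge knows the weakest by its cap resting an unseen 0.5 mm lower than the firmest's.) (((value of joint plunger_a above -0.0002 m and x of foot_a in the frame of pen_red between -0.018 and 0.022 m and y of foot_a in the frame of pen_red between -0.018 and 0.018 m) or (value of joint plunger_b above -0.0002 m and x of foot_b in the frame of pen_red between -0.018 and 0.022 m and y of foot_b in the frame of pen_red between -0.018 and 0.018 m) or (value of joint plunger_c above -0.0002 m and x of foot_c in the frame of pen_red between -0.018 and 0.022 m and y of foot_c in the frame of pen_red between -0.018 and 0.018 m) or (value of joint plunger_d above -0.0002 m and x of foot_d in the frame of pen_red between -0.018 and 0.022 m and y of foot_d in the frame of pen_red between -0.018 and 0.018 m)) and ((value of joint plunger_a below -0.00045 m and x of foot_a in the frame of pen_green between -0.018 and 0.022 m and y of foot_a in the frame of pen_green between -0.018 and 0.018 m) or (value of joint plunger_b below -0.00045 m and x of foot_b in the frame of pen_green between -0.018 and 0.022 m and y of foot_b in the frame of pen_green between -0.018 and 0.018 m) or (value of joint plunger_c below -0.00045 m and x of foot_c in the frame of pen_green between -0.018 and 0.022 m and y of foot_c in the frame of pen_green between -0.018 and 0.018 m) or (value of joint plunger_d below -0.00045 m and x of foot_d in the frame of pen_green between -0.018 and 0.022 m and y of foot_d in the frame of pen_green between -0.018 and 0.018 m)) and angle between each of foot_a, foot_b, foot_c, foot_d's own z axis and vertical below 0.1 rad and linear speed of each of foot_a, foot_b, foot_c, foot_d below 0.02 m/s and value of joint each of plunger_a, plunger_b, plunger_c, plunger_d below 0.0025 m and (distance of foot_a from where it was at the start of the episode below 0.03 m or horizontal distance between foot_a and pen_red below 0.03 m or horizontal distance between foot_a and pen_green below 0.03 m) and (distance of foot_b from where it was at the start of the episode below 0.03 m or horizontal distance between foot_b and pen_red below 0.03 m or horizontal distance between foot_b and pen_green below 0.03 m) and (distance of foot_c from where it was at the start of the episode below 0.03 m or horizontal distance between foot_c and pen_red below 0.03 m or horizontal distance between foot_c and pen_green below 0.03 m) and (distance of foot_d from where it was at the start of the episode below 0.03 m or horizontal distance between foot_d and pen_red below 0.03 m or horizontal distance between foot_d and pen_green below 0.03 m)); the robot touches nothing.
It fails at once if a plunger is driven onto its end stop (19 of 20 mm) (value of joint any of plunger_a, plunger_b, plunger_c, plunger_d above 0.019 m).
It fails at once if a foot is lifted off the bench by more than 15 mm (height (world z) of any of foot_a, foot_b, foot_c, foot_d above 0.015 m).
It fails at once if a foot is tipped over (angle between any of foot_a, foot_b, foot_c, foot_d's own z axis and vertical above 0.6 rad).
It fails at once if another loose thing on the bench is shifted by more than 30 mm or knocked over (distance of any of parafilm_roll, vial_dark, vial_white, beaker, flask from where it was at the start of the episode above 0.03 m or angle between any of parafilm_roll, vial_dark, vial_white, beaker, flask's own z axis and vertical above 0.6 rad).
It also fails if it takes over 72 s, if anything falls off the work surface, if the arm or the gripper's body presses on something with over 40 N, if the wrist force passes 120 N, or if a joint passes its speed limit or range.

## Robot

A 7-joint arm with a two-finger parallel gripper is mounted at the origin on a cart in front of the work surface, level with it; the furniture and walls round the work are solid. World frame = base frame: x ahead of the robot, y to its left, z up, the work surface at z = 0. Lengths are in m, angles in rad, forces in N, time in s.
With the tool pointing down it reaches from about 0.35 to 0.9 m from the base axis. Payload 8.1 kg.
Tool frame: the origin (TCP) lies midway between the tips of the shut fingers; the grasp point (between the pads) lies 19 mm behind it; z points along the fingers, y is the line along which they close (so a half turn about z gives the same grasp; the last joint's range is limited). The gripper opens to 92 mm and grips with 3 to 60 N. Pads are 19 mm wide; open, the fingers measure 130 mm over their backs; the gripper's body (75 mm by 190 mm) begins 47 mm behind the grasp point.
Start: joints at [1.217, 0.434, 0.025, 1.573, -0.012, 1.134, -0.075], TCP at [0.155, -0.605, 0.227] pointing down, gripper open.
Joint ranges: [-2.62, 2.62], [-0.44, 2.09], [-1.27, 1.32], [0.08, 2.57], [-1.32, 4.46], [0.12, 2], [-2.74, 2.74]. Speed limits (rad/s): [2.22, 2.22, 3.01, 3.01, 3.14, 3.14, 3.14].

## Interface

Orientations are given as a unit quaternion [w, x, y, z].
In Python, from plant import * gives the robot as it stands.
- The arm moves only by the tool carry_out, never from a script. Its argument "targets" is a list of rows, each a list of 3 entries, a list of its own where there are three numbers: the shift along the world's x, y, z as a fraction of full scale, then the turn, a rotation vector about the world's x, y, z as a fraction of full scale, then the closure, from -1 (fully open) to 1 (shut), so that 0 is half open. A call has 1 to 8 rows; each row shifts and turns the commanded pose from where the row before left it; what a row does not reach is not made up. Full scale, the value 1, is 30 mm for a shift and 0.08 rad for a turn. A row lasts 1/10 s, in which the tool goes at most 50 mm and 8.59 degrees, less where a joint would pass 70% of its speed; a pose out of reach is approached as far as the arm can. A call with a number of a shift or a turn outside -1 to 1 is refused whole. A call with a gripper value outside its range is refused whole. The fingers move at their own pace and stop on an object; the grip force is fixed at half the most. Time passes only in rows, so rows that do not move let the fingers close. It gives the time, the measured TCP pose, the force, the opening and the grip force at its end, in the units of the state.
- get_state(): the state, without advancing time (a new reading comes with each control period).
- get_image(name): name is "scene" or "top"; returns the picture (480x640x3 uint8, red, green, blue); there is no depth.
- camera_info(name): a dict with "K" (3x3 intrinsics, pixels), "R" (3x3) and "t" (3): a world point X has camera coordinates R X + t. Camera axes: x right, y down, z forward; pixel columns grow to the right and rows downward; lengths in m; the calibration is good to about 2 mm. A picture is of the moment at which its call begins. camera_info takes no time and is no camera call.
- job_done(): hands the job in; it is judged then, once.
The state is a dict: "clock": time; "joint_positions": joint angles; "qd": joint speeds; "joint_efforts": joint torques, N m; "ee_pos": TCP position; "eef_rot": TCP orientation; "ft_force": force on the tool from outside, world axes, zero at the start; "ft_torque": the same for the moment, N m; "finger_gap": opening from 0.0 (shut) to 1.0 (fully open); "finger_force": force on a finger pad.
Only numpy, scipy, OpenCV 4.12 (cv2) and the standard library are available. Lean on these libraries where they do the work, as an engineer would, in place of code of your own. Each camera call takes 0.05 s, during which the arm holds its last target. There are 200 camera calls.

## Working session

There is one attempt and no reset: what is moved stays moved. The work goes in short steps, Python scripts to look and compute and a tool call to move; the robot and the scene stay as the last step left them, time stands still between calls to the robot, and variables do not carry over. Pictures are saved under pics/ and viewed, at most 10 in all, crops included, and the job is handed in when it is done.

Besides the shell and the picture viewer there is one more tool, called after "Request:" as name([rows], argument=value, ...), one row to a line, values as JSON. carry_out: Moves the arm, as the interface text tells. Its arguments: {"type":"object","properties":{"targets":{"type":"array","items":{"type":"array"}}},"required":["targets"]}

```bash
mkdir -p pics
python3 - <<'E'
from plant import *
import cv2
for n in ("scene","top"):
    cv2.imwrite(f"pics/{n}0.png",get_image(n)[:,:,::-1])
    c=camera_info(n); print(n,c)
print(get_state())
E
```

```text
scene {'K': array([[525.59586149,   0.        , 322.03762684],
       [  0.        , 525.59586149, 243.7311439 ],
       [  0.        ,   0.        ,   1.        ]]), 'R': array([[-0.55633375, -0.83088857, -0.0108138 ],
       [-0.32592494,  0.23016174, -0.91695066],
       [ 0.76437275, -0.50660611, -0.39885406]]), 't': array([0.33179967, 0.21142221, 0.87839873])}
top {'K': array([[609.60159084,   0.        , 314.88340097],
       [  0.        , 609.60159084, 249.60187195],
       [  0.        ,   0.        ,   1.        ]]), 'R': array([[ 0.0076919 , -0.99994174,  0.00757371],
       [-0.98234187, -0.00897197, -0.18687951],
       [ 0.18693657, -0.00600252, -0.98235365]]), 't': array([0.00364656, 0.51677236, 1.45680457])}
{'clock': 0.1, 'joint_positions': array([ 1.21737613,  0.43511711,  0.02498257,  1.57398701, -0.01161687,
        1.13398264, -0.07509179]), 'qd': array([-0.00015585, -0.0009237 , -0.00114786, -0.00277829, -0.00038644,
       -0.00044402, -0.0006533 ]), 'joint_efforts': array([ 3.29135793e-03, -6.69122601e+01,  9.87968221e-01, -3.15145719e+01,
       -6.05022395e-02,  3.75310227e-02,  6.82122595e-05]), 'ee_pos': array([ 0.1549648 , -0.60502788,  0.22605341]), 'eef_rot': array([-6.59898100e-04,  9.92151000e-01,  1.25043748e-01, -1.39319014e-04]), 'ft_force': array([-0.37087612, -0.75188875,  0.03001363]), 'ft_torque': array([ 0.03026989, -0.07349767,  0.02254845]), 'finger_force': 0.0, 'finger_gap': 1.002132530292927}
```

View pics/scene0.png

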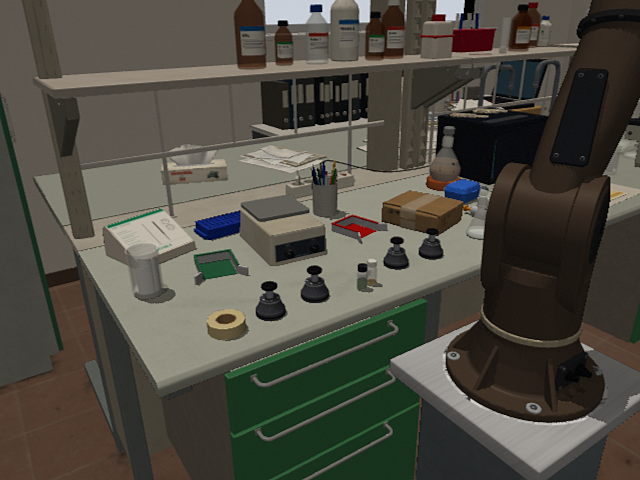

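View pics/top0.png

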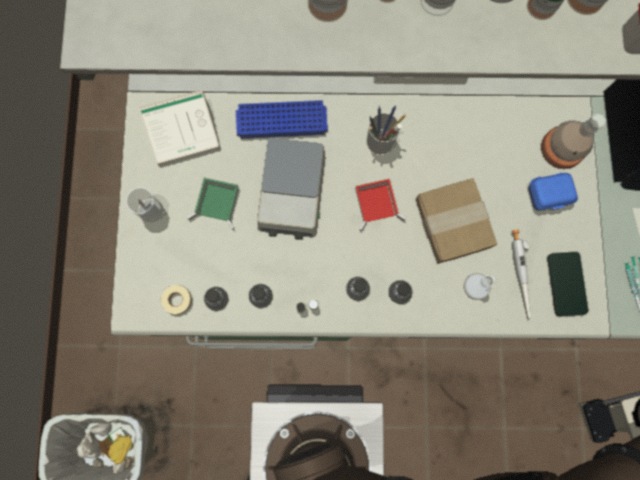

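The scene view shows four feet with caps near (268,287), (314,270), (397,240) and (431,233), and the vials at (362,275) and (371,268). In the top view the feet are at (216,298), (261,295), (358,288) and (401,292). The green pen is at (217,200) and the red pen at (377,200). I'll enlarge both views.

Run:
```python
import cv2
a=cv2.imread("pics/top0.png")[170:330,160:420]; cv2.imwrite("pics/topc.png",cv2.resize(a,None,fx=3,fy=3,interpolation=cv2.INTER_CUBIC))
a=cv2.imread("pics/scene0.png")[205:345,190:450]; cv2.imwrite("pics/scenec.png",cv2.resize(a,None,fx=3,fy=3,interpolation=cv2.INTER_CUBIC))
```

```text
(no output)
```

View pics/topc.png

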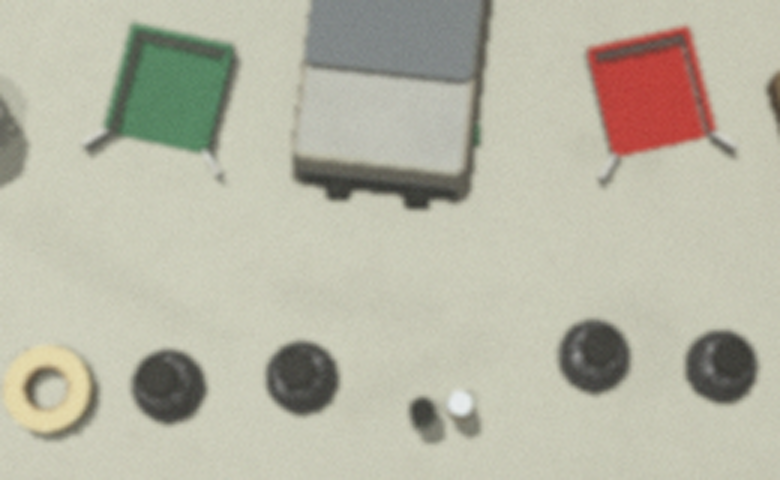

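View pics/scenec.png

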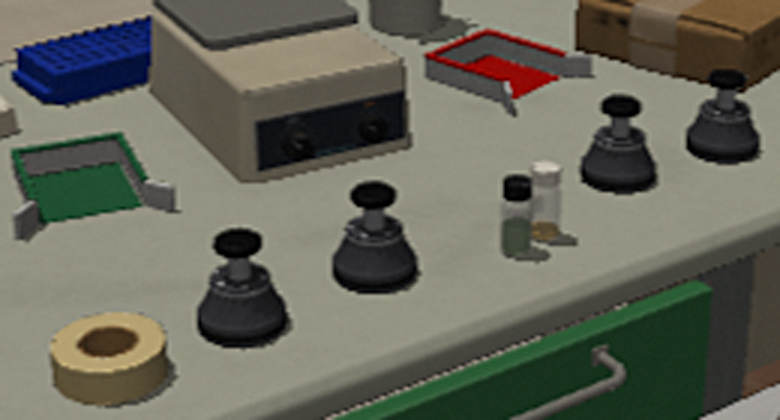

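Enlarged, the flange centres in the top crop are (169,387), (302,377), (595,356) and (722,367). The scene cap tops are (238,240), (373,192), (621,104) and (727,77). The pen corners and lips are readable in both crops. I'll triangulate from these.

```bash
cat > h.py <<'E'
import numpy as np, cv2
from plant import *
from scipy.optimize import least_squares
C={n:camera_info(n) for n in ("scene","top")}
def proj(n,X):
    c=C[n]; p=(c["R"]@np.atleast_2d(X).T).T+c["t"]; p=p@c["K"].T; return p[:,:2]/p[:,2:]
def T(p): return np.array([160,170])+(np.array(p,float)+.5)/3-.5
def S(p): return np.array([190,205])+(np.array(p,float)+.5)/3-.5
def tri(pt,ps):
    r=least_squares(lambda X:np.r_[proj("top",X)[0]-pt,proj("scene",X)[0]-ps],[.6,0,.05]); return r.x,np.sqrt(np.mean(r.fun**2))
def pl(pt,z):
    return least_squares(lambda X:proj("top",[X[0],X[1],z])[0]-pt,[.6,0]).x
E
python3 - <<'E'
from h import *
np.set_printoptions(precision=4,suppress=True)
fl=[(169,387),(302,377),(595,356),(722,367)]
ct=[(156,379),(295,370),(600,348),(730,357)]
cs=[(238,240),(373,192),(621,104),(727,77)]
for f,t,s in zip(fl,ct,cs): print("foot",pl(T(f),.007),"cap",pl(T(t),.066),"tri",tri(T(t),S(s)))
for n,t,s in (("roll",(47,388),(109,335)),("vd",(422,410),(517,183)),("vw",(460,402),(546,170))): print(n,tri(T(t),S(s)))
for n,t,s in (("green",[(136,25),(236,46),(90,148),(222,178)],[(12,150),(122,133),(15,210),(175,185)]),
              ("red",[(587,48),(689,28),(603,181),(735,153)],[(427,57),(488,31),(510,95),(590,65)])):
    t=np.array([T(p) for p in t]); s=np.array([S(p) for p in s])
    loc=np.array([(.05,.045),(.05,-.045),(-.064,.0525),(-.064,-.0525)])
    def X(p,z=.022):
        c,q=np.cos(p[2]),np.sin(p[2]); return np.c_[p[0]+c*loc[:,0]-q*loc[:,1],p[1]+q*loc[:,0]+c*loc[:,1],np.full(4,p[3])]
    f=lambda p:np.r_[proj("top",X(p))-t,proj("scene",X(p))-s].ravel()
    r=least_squares(f,[.7,0,0,.022]); print(n,r.x,r.fun.reshape(-1,2).round(1).tolist())
st=get_state(); print(st["clock"],st["ee_pos"])
E
```

```text
foot [0.3976 0.2538] cap [0.3977 0.2552] tri (array([0.3982, 0.2559, 0.066 ]), np.float64(0.22154375662950332))
foot [0.407  0.1433] cap [0.4059 0.1442] tri (array([0.4066, 0.1452, 0.066 ]), np.float64(0.33907277302032074))
foot [ 0.4267 -0.1013] cap [ 0.4258 -0.1007] tri (array([ 0.4271, -0.0996,  0.0648]), np.float64(0.504109929742163))
foot [ 0.4183 -0.2075] cap [ 0.4194 -0.2054] tri (array([ 0.4199, -0.205 ,  0.0653]), np.float64(0.18368303875399167))
roll (array([0.3944, 0.3515, 0.0293]), np.float64(0.39519311613507346))
vd (array([0.3763, 0.0429, 0.0564]), np.float64(0.31204901961560866))
vw (array([0.3827, 0.012 , 0.0558]), np.float64(0.15510743291293339))
green [ 0.6491  0.2602 -0.2115  0.0243] [[-1.0, -0.7], [-0.2, -0.3], [0.2, -0.1], [-3.5, -1.2], [0.8, -0.0], [1.1, -0.3], [4.7, 0.4], [-2.1, 0.6]]
red [ 0.6508 -0.149   0.204   0.0195] [[-0.0, -0.1], [0.1, 0.1], [1.0, -1.4], [-2.6, 0.2], [-0.5, 0.7], [0.8, 0.9], [1.6, -0.3], [0.0, -1.2]]
0.1 [ 0.155  -0.605   0.2261]
```

Feet 1 to 4, from +y to -y, are at (0.398,0.255), (0.406,0.144), (0.427,-0.100) and (0.419,-0.206), with cap tops at about 66 mm. The green pen is at (0.649,0.260) with yaw -0.21, and the red pen at (0.651,-0.149) with yaw +0.20. I'll shut the fingers and go to the rightmost foot first.

Request:
carry_out([
  [[0.63, 0.95, 0], [0, 0, 1], 1],
  [[0.63, 0.95, 0], [0, 0, 1], 1],
  [[0.63, 0.95, 0], [0, 0, 1], 1],
  [[0.63, 0.95, 0], [0, 0, 1], 1],
  [[0.63, 0.95, 0], [0, 0, 1], 1],
  [[0.63, 0.95, 0], [0, 0, 1], 1],
  [[0.63, 0.95, 0], [0, 0, 1], 1],
  [[0.63, 0.95, 0], [0, 0, 1], 1],
])

```text
clock: 0.9
ee_pos: [0.3067, -0.3761, 0.2265]
eef_rot: [-0.0, 0.902, 0.432, -0.0]
ft_force: [0.4, -0.5, 0.6]
finger_gap: 0.353
finger_force: 0.0
```

Request:
carry_out([
  [[0.63, 0.95, 0], [0, 0, 1], 1],
  [[0.63, 0.95, 0], [0, 0, 1], 1],
  [[0.63, 0.95, 0], [0, 0, 1], 1],
  [[0.63, 0.95, 0], [0, 0, 1], 1],
  [[0.63, 0.95, 0], [0, 0, 1], 1],
  [[0.63, 0.95, 0], [0, 0, 1], 1],
  [[0, 0, -1], [0, 0, 1], 1],
  [[0, 0, -1], [0, 0, 1], 1],
])

```text
clock: 1.7
ee_pos: [0.4208, -0.2055, 0.1665]
eef_rot: [0.001, 0.719, 0.695, 0.001]
ft_force: [-0.3, -0.5, -0.3]
finger_gap: 0.004
finger_force: 0.0
```

Request:
carry_out([
  [[0, 0, -1], [0, 0, 0], 1],
  [[0, 0, -1], [0, 0, 0], 1],
  [[0, 0, -0.9], [0, 0, 0], 1],
  [[0, 0, -0.25], [0, 0, 0], 1],
  [[0, 0, -0.2], [0, 0, 0], 1],
  [[0, 0, -0.13], [0, 0, 0], 1],
  [[0, 0, 0], [0, 0, 0], 1],
  [[0, 0, 0], [0, 0, 0], 1],
])

```text
clock: 2.5
ee_pos: [0.4196, -0.2064, 0.0635]
eef_rot: [0.0, 0.721, 0.693, -0.0]
ft_force: [-5.0, 2.4, 8.8]
finger_gap: 0.002
finger_force: 4.1
```

Request:
carry_out([
  [[0, 0, -0.1], [0, 0, 0], 1],
  [[0, 0, 0], [0, 0, 0], 1],
  [[0, 0, 0], [0, 0, 0], 1],
])

```text
clock: 2.8
ee_pos: [0.4196, -0.2064, 0.0609]
eef_rot: [0.0, 0.721, 0.693, -0.0]
ft_force: [-5.6, 3.6, 13.5]
finger_gap: 0.003
finger_force: 6.8
```

Request:
carry_out([
  [[0, 0, 0.8], [0, 0, 0], 1],
  [[0.06, 0.88, 0], [0, 0, 0], 1],
  [[0.06, 0.88, 0], [0, 0, 0], 1],
  [[0.06, 0.88, 0], [0, 0, 0], 1],
  [[0.06, 0.88, 0], [0, 0, 0], 1],
  [[0, 0, -0.4], [0, 0, 0], 1],
  [[0, 0, -0.3], [0, 0, 0], 1],
  [[0, 0, 0], [0, 0, 0], 1],
])

```text
clock: 3.6
ee_pos: [0.4271, -0.1014, 0.0619]
eef_rot: [0.0, 0.721, 0.693, 0.0]
ft_force: [0.8, 1.7, 3.6]
finger_gap: 0.004
finger_force: 1.4
```

Request:
carry_out([
  [[0, 0, 0], [0, 0, 0], 1],
  [[0, 0, -0.1], [0, 0, 0], 1],
  [[0, 0, 0], [0, 0, 0], 1],
  [[0, 0, 0], [0, 0, 0], 1],
])

```text
clock: 4.0
ee_pos: [0.4271, -0.1014, 0.0595]
eef_rot: [0.0, 0.721, 0.693, 0.0]
ft_force: [0.9, 0.1, 4.5]
finger_gap: 0.006
finger_force: 2.0
```

Request:
carry_out([
  [[0, 0, 0.8], [0, 0, 0], 1],
  [[-0.08, 0.91, 0], [0, 0, 0], 1],
  [[-0.08, 0.91, 0], [0, 0, 0], 1],
  [[-0.08, 0.91, 0], [0, 0, 0], 1],
  [[-0.08, 0.91, 0], [0, 0, 0], 1],
  [[-0.08, 0.91, 0], [0, 0, 0], 1],
  [[-0.08, 0.91, 0], [0, 0, 0], 1],
  [[-0.08, 0.91, 0], [0, 0, 0], 1],
])

```text
clock: 4.8
ee_pos: [0.4095, 0.0907, 0.0832]
eef_rot: [0.0, 0.721, 0.693, -0.0]
ft_force: [0.7, -1.2, -0.5]
finger_gap: 0.002
finger_force: 0.0
```

Request:
carry_out([
  [[-0.08, 0.91, 0], [0, 0, 0], 1],
  [[-0.08, 0.91, 0], [0, 0, 0], 1],
  [[0, 0, -0.4], [0, 0, 0], 1],
  [[0, 0, -0.3], [0, 0, 0], 1],
  [[0, 0, 0], [0, 0, 0], 1],
  [[0, 0, -0.1], [0, 0, 0], 1],
  [[0, 0, 0], [0, 0, 0], 1],
  [[0, 0, 0], [0, 0, 0], 1],
])

```text
clock: 5.6
ee_pos: [0.4054, 0.1448, 0.0596]
eef_rot: [-0.0, 0.721, 0.693, 0.0]
ft_force: [-2.8, 4.9, 8.0]
finger_gap: 0.003
finger_force: 3.9
```

Request:
carry_out([
  [[0, 0, 0.8], [0, 0, 0], 1],
  [[-0.07, 0.92, 0], [0, 0, 0], 1],
  [[-0.07, 0.92, 0], [0, 0, 0], 1],
  [[-0.07, 0.92, 0], [0, 0, 0], 1],
  [[-0.07, 0.92, 0], [0, 0, 0], 1],
  [[0, 0, -0.4], [0, 0, 0], 1],
  [[0, 0, -0.4], [0, 0, 0], 1],
  [[0, 0, 0], [0, 0, 0], 1],
])

```text
clock: 6.4
ee_pos: [0.3974, 0.255, 0.0584]
eef_rot: [-0.0, 0.721, 0.692, 0.0]
ft_force: [-1.4, 6.0, 9.1]
finger_gap: 0.002
finger_force: 4.4
```

Request:
carry_out([
  [[0, 0, 0], [0, 0, 0], 1],
  [[0, 0, 0], [0, 0, 0], 1],
])

```text
clock: 6.6
ee_pos: [0.3974, 0.255, 0.0594]
eef_rot: [-0.0, 0.722, 0.692, 0.001]
ft_force: [-1.6, 5.3, 7.9]
finger_gap: 0.002
finger_force: 3.9
```

Readings at about 6.5 mm travel: foot 3 took 4.5 N, feet 1 and 2 about 8 N. Foot 4 took 13.5 N at 5 mm. So foot 3 (y=-0.10) is the weakest and goes to red, and foot 4 (y=-0.21) is the firmest and goes to green. I'll work out the stirrer and beaker clearances for the green route.

Run:
```python
from h import *
np.set_printoptions(precision=4,suppress=True)
for n,t,s in (("front-left bottom",(295,181),(245,180)),("front-right bottom",(466,196),(410,145)),("front-left top",(294,157),(246,122)),("front-right top",(467,177),(405,65)),("plate front-left",(306,66),(190,20)),("plate front right",(471,80),(357,12))):
    print(n,tri(T(t),S(s)))
for z in (.02,.035): print("knobs",pl(T((340,197)),z),pl(T((417,207)),z))
print("beaker base/top",pl((157,222),0.),pl((140,198),.106))
```

```text
front-left bottom (array([0.5748, 0.1551, 0.0112]), np.float64(0.6790418616697654))
front-right bottom (array([0.563 , 0.0084, 0.0074]), np.float64(0.2430754336907166))
front-left top (array([0.5832, 0.1499, 0.0569]), np.float64(0.11065256122300153))
front-right top (array([0.5647, 0.0095, 0.0779]), np.float64(0.7424143694276889))
plate front-left (array([0.6501, 0.1469, 0.1184]), np.float64(3.454016546708554))
plate front right (array([0.6397, 0.007 , 0.1008]), np.float64(0.7392214521011432))
knobs [0.5579 0.114 ] [0.5499 0.049 ]
knobs [0.5547 0.113 ] [0.5468 0.0487]
beaker base/top [0.5944 0.4137] [0.6284 0.4303]
```

Request:
carry_out([
  [[0.06, -0.95, 1], [0, 0, 0], 0],
  [[0.06, -1, 0.5], [0, 0, 0], -1],
  [[0.06, -1, 0], [0, 0, 0], -1],
  [[0.06, -1, 0], [0, 0, 0], -1],
  [[0.08, -1, 0], [0, 0, 0], -1],
  [[0.08, -1, 0], [0, 0, 0], -1],
  [[0.1, -1, 0], [0, 0, 0], -1],
  [[0.1, -1, 0], [0, 0, 0], -1],
])

```text
clock: 7.4
ee_pos: [0.4134, 0.0133, 0.1037]
eef_rot: [-0.0, 0.722, 0.692, -0.001]
ft_force: [0.7, -0.8, -0.5]
finger_gap: 0.649
finger_force: 0.0
```

Request:
carry_out([
  [[0.11, -0.95, 0], [0, 0, 0], -1],
  [[0.11, -0.95, 0], [0, 0, 0], -1],
  [[0.11, -0.95, 0], [0, 0, 0], -1],
  [[0.11, -0.95, 0], [0, 0, 0], -1],
  [[0, 0, -0.9], [0, 0, 0], -1],
  [[0, 0, -0.9], [0, 0, 0], -1],
  [[0, 0, -0.75], [0, 0, 0], -1],
  [[0, 0, 0], [0, 0, 0], -1],
])

```text
clock: 8.2
ee_pos: [0.4244, -0.0987, 0.0253]
eef_rot: [-0.002, 0.722, 0.692, -0.002]
ft_force: [-0.5, 0.1, -0.0]
finger_gap: 1.003
finger_force: 0.0
```

Request:
carry_out([
  [[0, 0, 0], [0, 0, 0], 0.2],
  [[0, 0, 0], [0, 0, 0], 0.4],
  [[0, 0, 0], [0, 0, 0], 0.6],
  [[0, 0, 0], [0, 0, 0], 0.6],
  [[0, 0, 0], [0, 0, 0], 0.6],
  [[0, 0, 0], [0, 0, 0], 0.6],
])

```text
clock: 8.8
ee_pos: [0.4282, -0.0973, 0.0281]
eef_rot: [0.0, 0.721, 0.693, 0.0]
ft_force: [0.3, -0.3, 0.0]
finger_gap: 0.527
finger_force: 0.0
```

Request:
carry_out([
  [[0, 0, 0], [0, 0, 0], 0.8],
  [[0, 0, 0], [0, 0, 0], 0.8],
  [[0, 0, 0], [0, 0, 0], 0.8],
  [[0, 0, 0], [0, 0, 0], 0.8],
])

```text
clock: 9.2
ee_pos: [0.4284, -0.0973, 0.0279]
eef_rot: [0.0, 0.721, 0.693, 0.0]
ft_force: [0.8, -0.1, -1.4]
finger_gap: 0.43
finger_force: 26.6
```

Request:
carry_out([
  [[0.3, -0.2, 0], [0, 0, 0], 0.8],
  [[0.6, -0.4, 0], [0, 0, 0], 0.8],
  [[0.6, -0.4, 0], [0, 0, 0], 0.8],
  [[0.6, -0.4, 0], [0, 0, 0], 0.8],
  [[0.6, -0.4, 0], [0, 0, 0], 0.8],
  [[0.6, -0.4, 0], [0, 0, 0], 0.8],
  [[0.37, -0.2, 0], [0, 0, 0], 0.8],
  [[0, 0, 0], [0, 0, 0], 0.8],
])

```text
clock: 10.0
ee_pos: [0.538, -0.1696, 0.0278]
eef_rot: [-0.001, 0.721, 0.693, -0.001]
ft_force: [-0.9, -0.4, 3.9]
finger_gap: 0.434
finger_force: 28.5
```

Run:
```python
from h import *
a=get_image("scene")[:,:,::-1][180:300,300:460]
b=get_image("top")[:,:,::-1][160:280,320:480]
cv2.imwrite("pics/c1.png",np.hstack([cv2.resize(i,(400,300),interpolation=cv2.INTER_CUBIC) for i in (a,b)]))
```

```text
(no output)
```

View pics/c1.png

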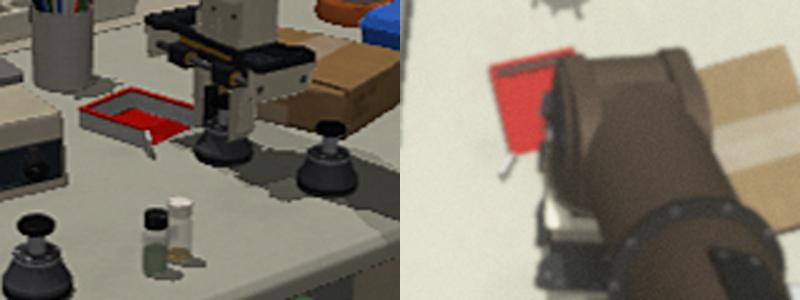

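The foot is held upright just short of the red mouth, with the left lip clear of it at crop (150,140). I'll slide it in.

Request:
carry_out([
  [[0.3, 0.06, 0], [0, 0, 0], 0.8],
  [[0.6, 0.13, 0], [0, 0, 0], 0.8],
  [[0.6, 0.13, 0], [0, 0, 0], 0.8],
  [[0.6, 0.13, 0], [0, 0, 0], 0.8],
  [[0.6, 0.13, 0], [0, 0, 0], 0.8],
  [[0.6, 0.13, 0], [0, 0, 0], 0.8],
  [[0.45, 0.08, 0], [0, 0, 0], 0.8],
  [[0, 0, 0], [0, 0, 0], 0.8],
])

```text
clock: 10.9
ee_pos: [0.6512, -0.1455, 0.0279]
eef_rot: [-0.0, 0.721, 0.693, -0.0]
ft_force: [-1.0, -0.3, 4.8]
finger_gap: 0.433
finger_force: 28.3
```

Request:
carry_out([
  [[0, 0, 0], [0, 0, 0], -0.7],
  [[0, 0, 0], [0, 0, 0], -0.7],
  [[0, 0, 0], [0, 0, 0], -0.7],
  [[0, 0, 0], [0, 0, 0], -0.7],
  [[0, 0, 0.5], [0, 0, 0], -0.9],
  [[0, 0, 1], [0, 0, 0], -0.9],
  [[0, 0, 1], [0, 0, 0], -0.9],
  [[0, 0, 0.1], [0, 0, 0], -0.9],
])

```text
clock: 11.7
ee_pos: [0.6534, -0.1456, 0.1113]
eef_rot: [0.003, 0.721, 0.693, 0.002]
ft_force: [0.3, 0.1, 0.6]
finger_gap: 0.946
finger_force: 0.0
```

Request:
carry_out([
  [[-0.97, -0.25, 0], [0, 0, 0], -1],
  [[-0.97, -0.25, 0], [0, 0, 0], -1],
  [[-0.97, -0.25, 0], [0, 0, 0], -1],
  [[-0.97, -0.25, 0], [0, 0, 0], -1],
  [[-0.97, -0.25, 0], [0, 0, 0], -1],
  [[-0.97, -0.25, 0], [0, 0, 0], -1],
  [[-0.97, -0.25, 0], [0, 0, 0], -1],
  [[-0.97, -0.25, 0], [0, 0, 0], -1],
])

```text
clock: 12.5
ee_pos: [0.4167, -0.2058, 0.1064]
eef_rot: [0.0, 0.721, 0.693, -0.0]
ft_force: [0.2, -1.2, 0.3]
finger_gap: 0.998
finger_force: 0.0
```

Run:
```python
from h import *
print(get_state()["ee_pos"])
a=get_image("scene")[:,:,::-1][180:300,300:460]
b=get_image("top")[:,:,::-1][160:310,300:500]
cv2.imwrite("pics/c2.png",np.hstack([cv2.resize(i,(400,300),interpolation=cv2.INTER_CUBIC) for i in (a,b)]))
```

```text
[ 0.41673322 -0.20583011  0.10637692]
```

View pics/c2.png

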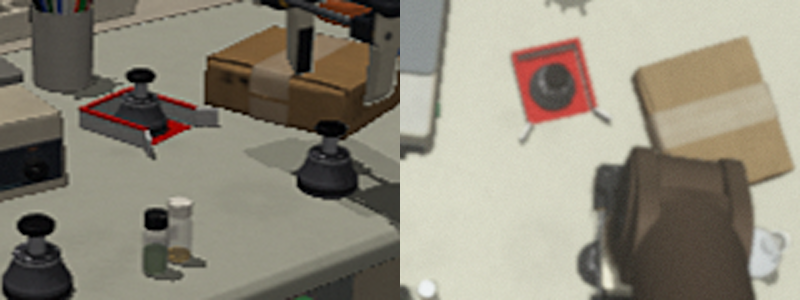

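Foot 3 stands centred in the red pen at crop (552,88), and foot 4 is upright in place. Next I'll grip foot 4.

Request:
carry_out([
  [[0.08, 0, -0.9], [0, 0, 0], -1],
  [[0, 0, -0.9], [0, 0, 0], -1],
  [[0, 0, -0.8], [0, 0, 0], -1],
  [[0, 0, 0], [0, 0, 0], 0.2],
  [[0, 0, 0], [0, 0, 0], 0.4],
  [[0, 0, 0], [0, 0, 0], 0.6],
  [[0, 0, 0], [0, 0, 0], 0.8],
  [[0, 0, 0], [0, 0, 0], 0.8],
])

```text
clock: 13.4
ee_pos: [0.4209, -0.2059, 0.0287]
eef_rot: [0.001, 0.721, 0.693, 0.0]
ft_force: [0.2, 0.0, 0.3]
finger_gap: 0.614
finger_force: 0.0
```

Request:
carry_out([
  [[0, 0, 0], [0, 0, 0], 0.8],
  [[0, 0, 0], [0, 0, 0], 0.8],
  [[0, 0, 0], [0, 0, 0], 0.8],
  [[0, 0, 0], [0, 0, 0], 0.8],
  [[0, 0, 0], [0, 0, 0], 0.8],
])

```text
clock: 13.9
ee_pos: [0.4207, -0.2057, 0.028]
eef_rot: [0.0, 0.721, 0.693, 0.0]
ft_force: [0.8, -0.1, 3.3]
finger_gap: 0.431
finger_force: 27.1
```

Run:
```python
from h import *
p=pl((376,204),.007); d=p-np.array([.651,-.149]); c,s=np.cos(.204),np.sin(.204)
print(p, c*d[0]+s*d[1], -s*d[0]+c*d[1])
```

```text
[ 0.64576367 -0.14889912] -0.005107316351381978 0.0011596086431442327
```

Request:
carry_out([
  [[0.3, 0.3, 0], [0, 0, 0], 0.8],
  [[0.6, 0.7, 0], [0, 0, 0], 0.8],
  [[0.6, 0.8, 0], [0, 0, 0], 0.8],
  [[0.6, 0.8, 0], [0, 0, 0], 0.8],
  [[0.15, 0.9, 0], [0, 0, 0], 0.8],
  [[0, 0.9, 0], [0, 0, 0], 0.8],
  [[0, 0.9, 0], [0, 0, 0], 0.8],
  [[0, 0.5, 0], [0, 0, 0], 0.8],
])

```text
clock: 14.7
ee_pos: [0.4876, -0.0301, 0.0279]
eef_rot: [0.0, 0.721, 0.693, -0.0]
ft_force: [-0.1, -5.3, 3.9]
finger_gap: 0.429
finger_force: 28.5
```

Request:
carry_out([
  [[0, 0.8, 0], [0, 0, 0], 0.8],
  [[0, 0.9, 0], [0, 0, 0], 0.8],
  [[0, 0.9, 0], [0, 0, 0], 0.8],
  [[0, 0.9, 0], [0, 0, 0], 0.8],
  [[0, 0.9, 0], [0, 0, 0], 0.8],
  [[0, 0.9, 0], [0, 0, 0], 0.8],
  [[0, 0.9, 0], [0, 0, 0], 0.8],
  [[0, 0.6, 0], [0, 0, 0], 0.8],
])

```text
clock: 15.5
ee_pos: [0.4874, 0.1729, 0.0279]
eef_rot: [0.0, 0.721, 0.693, -0.001]
ft_force: [0.2, -7.7, 8.7]
finger_gap: 0.43
finger_force: 29.1
```

Request:
carry_out([
  [[0, 0.8, 0], [0, 0, 0], 0.8],
  [[0.2, 0.8, 0], [0, 0, 0], 0.8],
  [[0.5, 0.8, 0], [0, 0, 0], 0.8],
  [[0.5, 0.7, 0], [0, 0, 0], 0.8],
  [[0.5, 0.5, 0], [0, 0, 0], 0.8],
  [[0.1, 0, 0], [0, 0, 0], 0.8],
  [[0, 0, 0], [0, 0, 0], 0.8],
])

```text
clock: 16.2
ee_pos: [0.541, 0.2825, 0.028]
eef_rot: [-0.001, 0.721, 0.693, 0.0]
ft_force: [-2.3, 2.9, 4.7]
finger_gap: 0.432
finger_force: 28.6
```

Run:
```python
from h import *
a=get_image("scene")[:,:,::-1][220:340,180:340]
b=get_image("top")[:,:,::-1][160:310,130:330]
cv2.imwrite("pics/c3.png",np.hstack([cv2.resize(i,(400,300),interpolation=cv2.INTER_CUBIC) for i in (a,b)]))
```

```text
(no output)
```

View pics/c3.png

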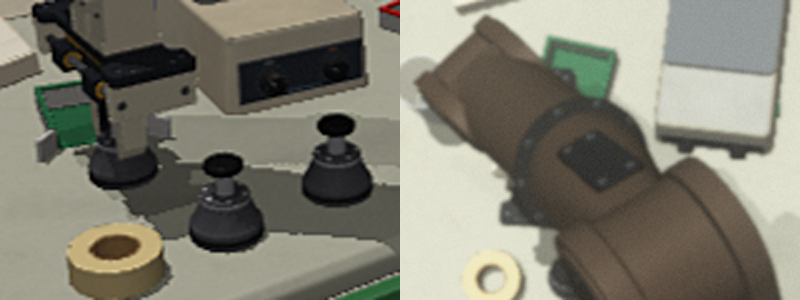

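The foot is upright between the green lips, which sit at crop (45,148) and (160,125), with its flange centre near (123,166). I'll push on in along the pen axis.

Request:
carry_out([
  [[0.3, -0.07, 0], [0, 0, 0], 0.8],
  [[0.6, -0.13, 0], [0, 0, 0], 0.8],
  [[0.6, -0.13, 0], [0, 0, 0], 0.8],
  [[0.6, -0.13, 0], [0, 0, 0], 0.8],
  [[0, 0, 0], [0, 0, 0], 0.8],
])

```text
clock: 16.8
ee_pos: [0.6067, 0.2659, 0.028]
eef_rot: [0.0, 0.722, 0.692, 0.0]
ft_force: [3.3, -1.1, 3.7]
finger_gap: 0.432
finger_force: 28.5
```

Request:
carry_out([
  [[0.5, -0.1, 0], [0, 0, 0], 0.8],
  [[0.5, -0.1, 0], [0, 0, 0], 0.8],
  [[0.5, -0.1, 0], [0, 0, 0], 0.8],
  [[0, 0, 0], [0, 0, 0], 0.8],
])

```text
clock: 17.2
ee_pos: [0.6508, 0.2574, 0.028]
eef_rot: [-0.0, 0.721, 0.692, 0.0]
ft_force: [1.3, -1.1, 4.7]
finger_gap: 0.433
finger_force: 28.8
```

Request:
carry_out([
  [[0, 0, 0], [0, 0, 0], -0.7],
  [[0, 0, 0], [0, 0, 0], -0.7],
  [[0, 0, 0], [0, 0, 0], -0.7],
  [[0, 0, 0], [0, 0, 0], -0.7],
  [[0, 0, 0.5], [0, 0, 0], -0.8],
  [[0, 0, 1], [0, 0, 0], -0.8],
  [[0, 0, 1], [0, 0, 0], -0.8],
  [[0, 0, 1], [0, 0, 0], -0.8],
])

```text
clock: 18.0
ee_pos: [0.6497, 0.2577, 0.1351]
eef_rot: [0.0, 0.721, 0.693, 0.0]
ft_force: [-0.0, 0.4, -0.2]
finger_gap: 0.899
finger_force: 0.0
```

Request:
carry_out([
  [[-0.9, -0.9, 0.6], [0, 0, 0], -0.8],
  [[-0.9, -1, 0.6], [0, 0, 0], -0.8],
  [[-0.9, -1, 0], [0, 0, 0], -0.8],
  [[-0.9, -1, 0], [0, 0, 0], -0.8],
  [[-0.9, -1, 0], [0, 0, 0], -0.8],
  [[-0.5, -1, 0], [0, 0, 0], -0.8],
  [[0, -1, 0], [0, 0, 0], -0.8],
  [[0, -1, 0], [0, 0, 0], -0.8],
])

```text
clock: 18.8
ee_pos: [0.4994, 0.0196, 0.1703]
eef_rot: [0.001, 0.721, 0.693, 0.0]
ft_force: [1.7, -0.5, 1.2]
finger_gap: 0.903
finger_force: 0.0
```

Run:
```python
from h import *
print(get_state()["ee_pos"],get_state()["clock"])
a=get_image("scene")[:,:,::-1][190:340,190:450]
b=get_image("top")[:,:,::-1][170:320,150:410]
cv2.imwrite("pics/c4.png",np.vstack([cv2.resize(i,(520,300),interpolation=cv2.INTER_CUBIC) for i in (a,b)]))
```

```text
[0.49942699 0.01960259 0.17028685] 18.8
```

View pics/c4.png

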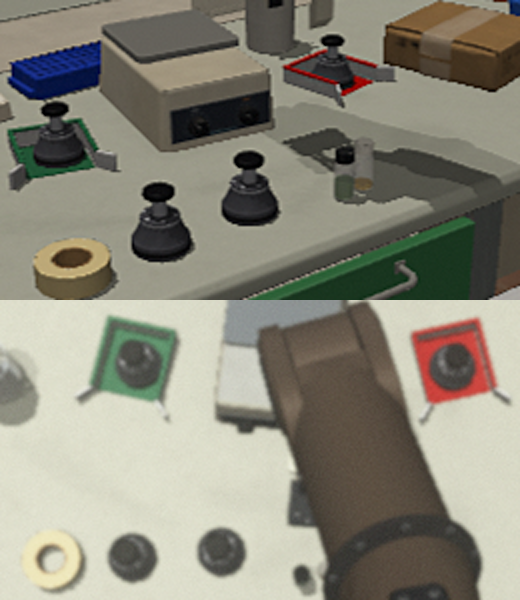

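Both feet stand inside their pens: green at lower-crop (139,366) and red at (452,367). Feet 1 and 2 and the other things are unmoved. I'll check the offsets and hand in if they're within tolerance.

Run:
```python
from h import *
ok=True
for uv,(x,y,a) in (((219.3,203),(.649,.260,-.21)),((375.8,203.3),(.651,-.149,.204))):
    p=pl(uv,.007); d=p-np.array([x,y]); c,s=np.cos(a),np.sin(a)
    l=np.array([c*d[0]+s*d[1],-s*d[0]+c*d[1]]); print(p.round(4),l.round(4)); ok&=bool(abs(l).max()<.011)
if ok: print(job_done())
```

```text
[0.6445 0.2547] [-0.0033 -0.0062]
[ 0.6476 -0.1484] [-0.0032  0.0013]
the job is handed in; nothing more can be done
None
```

I pressed all four caps, slid the weakest foot (y ≈ -0.10 m) into the red pen and the firmest (y ≈ -0.21 m) into the green, left the rest in place as far as the pictures show, and handed the job in; measured from the last picture, both feet sit within about 7 mm of their pen centres, but no verdict came back.

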